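# Stack the electrodes of a test cell

### The job

Open the case and swing its clear lid back past upright so that it stays open. Put the copper plate on the cell's splined hub with its tab over the red post, lowered gently until fully home; then put the steel plate on top of it with its tab the opposite way, over the black post, also fully home. Do not drop the plates onto the hub, and leave the tape roll and the forceps where they are.

Things in the scene. Friction and masses are not known exactly. Their poses are not given: they have to be found in the camera images.
- case: flat blue case, fixed, 124 mm deep (x) x 190 mm wide (y); origin: centre of its underside. Front at -x, hinge at +x. The lower shell is only 14 mm high, 2 mm above the flat plates' tops, with bays centred at y = +46 and -46 mm, one plate in each (which is where varies). Closed, the clear lid's top is 41 mm above the worktop.
- case_lid (a joint): hinge of the clear lid: 0 closed, grows as it opens, 1.57 when the lid's rim stands upright, stop at 1.85, where it stands up to about 160 mm above the worktop behind the bays: keep clear of it. The lid (0.12 kg) swings freely, with no catch: it falls shut below about 1.2 and falls back to the stop, and stays, above it.
- lid_handle (a point): middle of the orange pull lug that juts out level from the middle of the lid's front wall: 20 mm wide along the hinge, 14 mm thick, jutting 29 mm. This point: 17 mm out from the wall, 27 mm above the worktop when closed, only worktop below. Held by its two sides (closing along the hinge axis) it turns between the fingers as the lid swings; the hand need not tilt.
- lid_hinge (a point): middle of the lid's hinge axis, at the back rim of the case, 14 mm above the worktop; the axis runs along the case's y. The lug swings about it at 142 mm radius, up and then backwards (case +x).
- copper_plate: square copper electrode plate, 66 x 66 x 4 mm, about 0.09 kg, with a 4 mm thick, 16 mm wide tab on one edge along its -x, ending 62 mm from its centre. A cross-shaped bore runs through plate and collar: two slots 11 mm wide, 28 mm long, along x and y. Origin: centre of the underside; z up. Starts flat in one bay of the case, underside 8 mm above the worktop, tab towards the case's front.
- copper_collar (a point): top centre of the copper plate's white insulating collar, the part to grip: a square block 36 x 36 mm, sides parallel to the plate's edges, open bore in the middle. This point is 22 mm above the plate's underside; 18 mm of collar stand above the plate.
- copper_tab (a point): point on the copper plate's tab, 54 mm from the plate's centre along its -x, in mid-thickness
- steel_plate: square steel (silver-grey) electrode plate, 66 x 66 x 4 mm, about 0.09 kg, with a 4 mm thick, 16 mm wide tab on one edge along its -x, ending 62 mm from its centre. A cross-shaped bore runs through plate and collar: two slots 11 mm wide, 28 mm long, along x and y. Origin: centre of the underside; z up. Starts flat in one bay of the case, underside 8 mm above the worktop, tab towards the case's front.
- steel_collar (a point): top centre of the steel plate's white insulating collar, the part to grip: a square block 36 x 36 mm, sides parallel to the plate's edges, open bore in the middle. This point is 22 mm above the plate's underside; 18 mm of collar stand above the plate.
- steel_tab (a point): point on the steel plate's tab, 54 mm from the plate's centre along its -x, in mid-thickness
- cell_base: test cell: grey base 100 (x) x 150 (y) x 10 mm, fixed; origin: centre of its underside. In its middle, on a white round seat, stands an aluminium splined hub: two crossing bars 7 mm wide, 24 mm long in plan, along the base's x and y (a plate can go on in four ways), up to 58 mm above the worktop, the last 10 mm tapered to 3 x 17 mm.
- hub_seat (a point): centre of the seat's top face on the hub axis, 16 mm above the worktop: the copper plate's underside rests here; the steel plate's underside rests 22 mm higher, on the copper plate's collar. z up
- red_post (a point): top centre of the low red contact post, 54 mm from the hub axis at the base's +y, 16 mm wide, top 13.5 mm above the worktop
- black_post (a point): top centre of the tall black contact post, 54 mm from the hub axis at the base's -y, 16 mm wide, top 35.5 mm above the worktop
- tape: cream tape roll, 62 mm wide, 18 mm high, a bystander lying loose; origin: centre of its underside
- tweezers: steel forceps, 138 mm long, a bystander lying loose; origin: centre of the underside
Not all that is in view belongs to the job. What is shaped like the cell_base but pink is not meant.

How it is judged:
By the outcome, as a careful person would: the job done as asked, in the order asked, and still so for the second after the job is handed in, with the robot touching nothing.
It also fails if it takes over 70 s, if anything falls off the work surface, if the arm or the gripper's body presses on something with over 40 N, if the wrist force passes 120 N, or if a joint passes its speed limit or range.

### The arm

A 6-joint arm with a two-finger parallel gripper is mounted at the origin on a cart in front of the work surface, level with it; the furniture and walls round the work are solid. World frame = base frame: x ahead of the robot, y to its left, z up, the work surface at z = 0. Lengths are in mm, angles in rad, forces in N, time in s.
With the tool pointing down it reaches from about 325 to 1000 mm from the base axis. Payload 5.1 kg.
Tool frame: the origin (TCP) lies midway between the tips of the shut fingers; the grasp point (between the pads) lies robot.grasp_offset behind it (robot.grasp_offset is the distance from the TCP to the grasp point, in mm); z points along the fingers, y is the direction in which the jaws open and shut (so a half turn about z gives the same grasp; the last joint's range is limited). The gripper opens to 85 mm and grips with 20 to 120 N. Pads are 22 mm wide; open, the fingers measure 114 mm over their backs; the gripper's body (76 mm by 85 mm) begins 54 mm behind the grasp point. The pads swing forward as they close: fully open they stand 13 mm farther back than shut.
Start: joints at [-1.304, 0.124, 1.65, -0, 1.367, -0.083], TCP at [222.729, -610.636, 231.322] pointing down, gripper open.
Joint ranges: [-2.61, 2.61], [-1.02, 2.33], [0.03, 2.71], [-1.35, 4.49], [0.32, 2.68], [-2.91, 2.91]. Speed limits (rad/s): [2.57, 2.57, 3.14, 3.14, 3.14, 3.14].

### API

Orientations are given as [roll, pitch, yaw] about the fixed x, y, z axes, in that order (R = Rz(yaw) Ry(pitch) Rx(roll)).
In Python, from plant import robot gives the robot as it stands.
- The arm moves only by the tool play_rows, never from a script. Its argument "series" is one flat list of numbers, 5 for each row, row after row: the opening, from 0 (shut) to 1 (fully open), then the shift along the world's x, y, z in mm, then the turn about the world's z in degrees. A call has 1 to 8 rows; each row is the pose to reach, as a shift and turn from the pose commanded when the call began; what a row does not reach only later rows make up. A row lasts 1/10 s, in which the tool goes at most 50 mm and 8.59 degrees, less where a joint would pass 70% of its speed; a pose out of reach is approached as far as the arm can. A call with a gripper value outside its range is refused whole. The fingers move at their own pace and stop on an object; "grip_force" is the grip in N (left out, the last holds). Time passes only in rows, so rows that repeat a pose let the fingers close. It gives the time, the measured TCP pose, the force and the opening at its end, in the units of the state.
- robot.get_obs(): the state, without advancing time (a new reading comes with each control period).
- robot.read_camera(name): name is "scene" or "top"; returns (picture, depth): 400x640x3 uint8, red, green, blue; 400x640 float32, mm along the optical axis (not along the pixel's ray), 0 where there is no reading.
- robot.camera_model(name): a dict with "fx", "fy", "cx", "cy" (pixels), "rvec" (rotation vector, rad) and "tvec" (3), from world to camera coordinates, as OpenCV has them. Camera axes: x right, y down, z forward; pixel columns grow to the right and rows downward; lengths in mm; the calibration is good to about 2 mm. A picture is of the moment at which its call begins. camera_model takes no time and is no camera call.
- robot.finish_job(): hands the job in, once; it reports no verdict.
Trained networks look in the newest picture that a camera, given by its name, has taken for a name from the list of things; names that differ only in an ending like _2 or _b are one class to them, and where a whole thing is asked for, a point or a joint stands for the part that bears it (a point fixed in the world has none). Each returns a list of dicts, best first, with "confidence" (0 to 1); they miss things now and then, are a little off and sometimes report something else, mostly with a low value. They report only what shows in the picture. A call takes as long as a camera call. They do not tell look-alikes from the thing itself.
- robot.spot_in(target, camera): "at" ([x, y, z] in mm, in world coordinates, good to about 4 mm: the middle of the surface that is visible of it).
- robot.tip_of(target, camera): "at" ([x, y, z] in mm, in world coordinates, good to about 4 mm: a listed point, or the origin of a listed thing).
The state is a dict: "time_s": time; "qpos": joint angles; "dq": joint speeds; "joint_efforts": joint torques, N m; "ee_pos": TCP position; "orientation": TCP orientation; "force": force on the tool from outside, world axes, zero at the start; "torque": the same for the moment, N m; "finger_gap": opening from 0.0 (shut) to 1.0 (fully open).
Only numpy, scipy, OpenCV 4.12 (cv2) and the standard library are available. Lean on these libraries where they do the work, as an engineer would, in place of code of your own. Each camera call takes 0.05 s, during which the arm holds its last target.

## Working session

There is one attempt and no reset: what is moved stays moved. The work goes in short steps, Python scripts to look and compute and a tool call to move; the robot and the scene stay as the last step left them, time stands still between calls to the robot, and variables do not carry over. Pictures are saved under pics/ and viewed, and the job is handed in when it is done.

Besides the shell and the picture viewer there is one more tool, called after ">>>" in YAML: its name, and indented under it one key for each argument. play_rows: Moves the arm, as the interface text tells. Its arguments: {"type":"object","properties":{"series":{"type":"array"},"grip_force":{"type":"number"}},"required":["series"]}

```bash
mkdir -p pics; ls; cat > h.py <<'E'
from plant import robot
import numpy as np, cv2
def cam(n):
    m=robot.camera_model(n); R=cv2.Rodrigues(np.array(m['rvec'],float))[0]; return m,R,np.array(m['tvec'],float).ravel()
def px2w(n,u,v,d):
    m,R,t=cam(n); p=np.array([(u-m['cx'])/m['fx']*d,(v-m['cy'])/m['fy']*d,d]); return R.T@(p-t)
def w2px(n,P):
    m,R,t=cam(n); c=R@np.array(P,float)+t; return np.array([m['fx']*c[0]/c[2]+m['cx'],m['fy']*c[1]/c[2]+m['cy']])
def cloud(n,depth):
    m,R,t=cam(n); v,u=np.mgrid[0:depth.shape[0],0:depth.shape[1]]
    p=np.stack([(u-m['cx'])/m['fx']*depth,(v-m['cy'])/m['fy']*depth,depth],-1); return (p-t)@R
def shot(n,name):
    im,d=robot.read_camera(n); cv2.imwrite(f'pics/{name}.png',im[...,::-1]); np.savez(f'pics/{name}.npz',im=im,d=d); return im,d
E
python3 - <<'E'
from h import *
for n in ('scene','top'):
    shot(n,n+'0'); print(n, -cam(n)[1].T@cam(n)[2], cam(n)[0]['fx'])
print(robot.grasp_offset, robot.get_obs())
for t in ['case','lid_handle','lid_hinge','copper_collar','steel_collar','copper_tab','steel_tab','hub_seat','red_post','black_post','cell_base','tape','tweezers']:
    print(t,[(np.round(r['at']),round(r['confidence'],2)) for r in robot.tip_of(t,'top')[:3]])
E
```

```text
pics
scene [-197.06134015  537.1170405   617.80180595] 371.09329466933167
top [ 282.15995603  138.12202437 1467.4787309 ] 471.3332105761534
18.700000000000003 {'time_s': 0.1, 'qpos': array([-1.30360783e+00,  1.24456351e-01,  1.65154149e+00, -3.95286757e-06,
        1.36753297e+00, -8.26295151e-02]), 'dq': array([-0.0001873 ,  0.00042051, -0.0029353 ,  0.00045662, -0.00139924,
        0.00037841]), 'joint_efforts': array([ 4.84657849e-04, -4.24930859e+01, -3.66652679e+01, -1.47809521e-05,
        3.97480195e-03, -6.85379646e-06]), 'ee_pos': array([ 222.57721069, -610.10574358,  230.16290647]), 'orientation': array([-3.13966078e+00, -1.56110474e-04,  3.49818663e-01]), 'force': array([ 0.12202321,  0.36826833, -0.27442854]), 'torque': array([0.0149556 , 0.03278811, 0.01835684]), 'finger_gap': 1.001614589813596}
case [(array([ 557., -169.,    0.]), 0.84), (array([706.,  26.,   1.]), 0.56)]
lid_handle [(array([ 482., -153.,   29.]), 0.89)]
lid_hinge [(array([ 622., -184.,   11.]), 0.77)]
copper_collar [(array([552., 105.,  38.]), 0.29)]
steel_collar []
copper_tab []
steel_tab [(array([552., 102.,  37.]), 0.19)]
hub_seat [(array([428., 534.,  16.]), 0.89), (array([375., 287.,  19.]), 0.71), (array([565., 157.,  16.]), 0.59)]
red_post [(array([385., 341.,  14.]), 0.94), (array([447., 588.,  12.]), 0.72), (array([577., 209.,  10.]), 0.6)]
black_post [(array([366., 238.,  34.]), 0.97), (array([409., 485.,  34.]), 0.77), (array([552., 106.,  37.]), 0.59)]
cell_base [(array([432., 536.,  -2.]), 0.81), (array([565., 155.,   0.]), 0.68), (array([374., 285.,   2.]), 0.56)]
tape []
tweezers [(array([483.,   9.,   0.]), 0.64)]
```

View pics/top0.png

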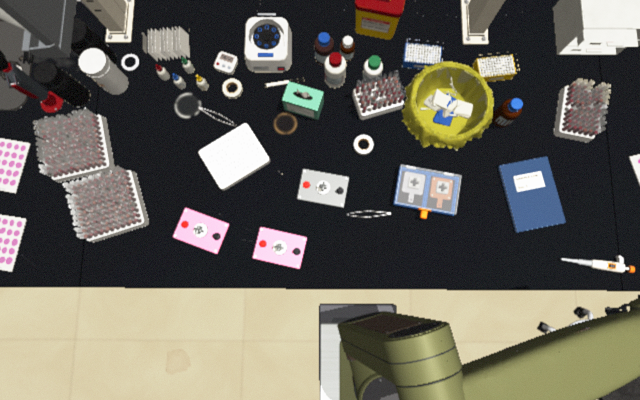

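View pics/scene0.png

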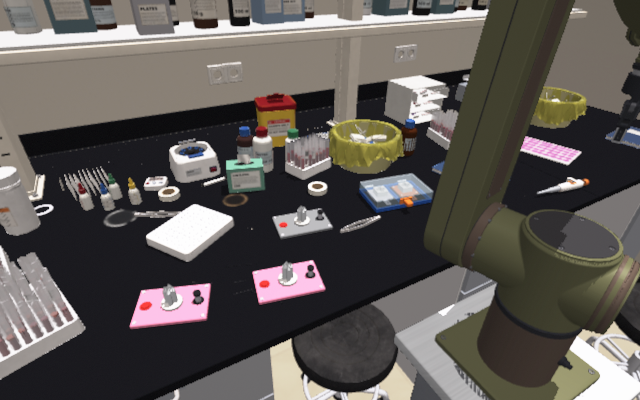

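```bash
python3 - <<'E'
from h import *
z=np.load('pics/top0.npz');im=z['im'];d=z['d']
c=im[150:230,285:475]; cv2.imwrite('pics/crop0.png',cv2.resize(c,None,fx=4.2,fy=4.2,interpolation=cv2.INTER_CUBIC)[...,::-1])
W=cloud('top',d)
hsv=cv2.cvtColor(im,cv2.COLOR_RGB2HSV)
x,y,zz=W[...,0],W[...,1],W[...,2]
# grey base
m=(abs(x-565)<90)&(abs(y-157)<110)&(zz>5)
m=m.astype(np.uint8); n,l,st,ce=cv2.connectedComponentsWithStats(m)
for i in range(1,n):
    if st[i,4]>200:
        s=l==i; P=W[s]; b=P[(abs(P[:,2]-10)<3)]
        r=cv2.minAreaRect(P[:,:2].astype(np.float32)); print('base',st[i],r,np.median(b[:,2]))
def blob(mask,name):
    mm=(mask).astype(np.uint8);n,l,st,ce=cv2.connectedComponentsWithStats(mm)
    for i in range(1,n):
        if st[i,4]>8:
            P=W[l==i]; print(name,st[i,4],ce[i].round(1),P.mean(0).round(1),np.median(P,0).round(1))
near=(abs(x-565)<60)&(abs(y-157)<90)
H,S,V=hsv[...,0],hsv[...,1],hsv[...,2]
blob(near&((H<8)|(H>172))&(S>150),'red')
blob(near&(V<70)&(zz>20),'blk')
blob(near&(zz>40),'hub')
nc=(abs(x-555)<130)&(abs(y+169)<130)
blob(nc&(H<16)&(H>5)&(S>200)&(V>150),'orange')
mm=nc&(H>95)&(H<125)&(S>60)&(V>40)&(zz>5)&(zz<60)
print('case',cv2.minAreaRect(W[nc&(zz>6)&(zz<60)][:,:2].astype(np.float32)))
for t in ['case','lid_handle','lid_hinge','copper_collar','steel_collar','copper_plate','steel_plate','hub_seat','red_post','black_post','cell_base','tape','tweezers']:
    print(t,[(np.round(r['at']),round(r['confidence'],2)) for r in robot.tip_of(t,'scene')[:4]])
E
```

```text
base [ 297  169   52   39 1394] ((564.865234375, 154.5255126953125), (150.71957397460938, 108.26510620117188), 79.88667297363281) 10.010477322408814
red 32 [305.8 184.5] [575.6 209.6  12.8] [575.4 209.3  13.3]
hub 34 [322.9 185.6] [564.2 155.3  53.5] [564.  154.9  53.4]
orange 15 [421.3 213.9] [ 482.6 -148.6   26.1] [ 484.5 -148.1   29.8]
case ((554.4786987304688, -169.81617736816406), (258.4120178222656, 257.4085388183594), 0.580166220664978)
case [(array([ 559., -168.,    1.]), 0.78)]
lid_handle [(array([ 482., -154.,   27.]), 0.93)]
lid_hinge [(array([ 617., -180.,   14.]), 0.75), (array([553., 107.,  33.]), 0.64)]
copper_collar []
steel_collar []
copper_plate []
steel_plate []
hub_seat [(array([564., 154.,  18.]), 0.89), (array([382., 286.,  18.]), 0.71), (array([425., 532.,  18.]), 0.59)]
red_post [(array([574., 209.,  14.]), 0.73), (array([446., 584.,  16.]), 0.71), (array([386., 341.,  11.]), 0.69)]
black_post [(array([368., 235.,  37.]), 0.94), (array([552., 102.,  34.]), 0.61), (array([413., 485.,  34.]), 0.6)]
cell_base [(array([378., 290.,   3.]), 0.81), (array([430., 532.,   2.]), 0.75), (array([565., 158.,   0.]), 0.69), (array([565., 156.,  18.]), 0.44)]
tape [(array([710.,  29.,   4.]), 0.69)]
tweezers [(array([485.,  12.,   1.]), 0.72), (array([566., 158.,   2.]), 0.44)]
```

View pics/crop0.png

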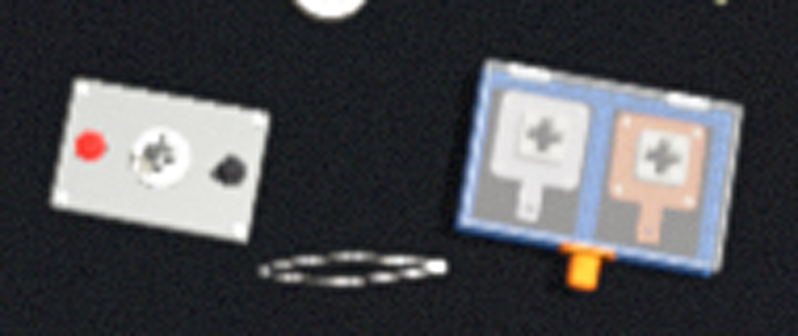

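```bash
cat >> h.py <<'E'
def rect(n,im,z,x0,x1,y0,y1,s=2):
    # world plane -> picture: up = +x, left = +y, s px per mm
    w=int((y1-y0)*s);h=int((x1-x0)*s)
    m,R,t=cam(n)
    c,r=np.meshgrid(np.arange(w),np.arange(h)); P=np.stack([x1-r/s,y1-c/s,np.full(c.shape,float(z))],-1)@R.T+t
    u=(m['fx']*P[...,0]/P[...,2]+m['cx']).astype(np.float32);v=(m['fy']*P[...,1]/P[...,2]+m['cy']).astype(np.float32)
    return cv2.remap(im,u,v,cv2.INTER_CUBIC)
def poly(n_img,P,x1,y1,s,col):
    P=np.array(P,float); q=np.stack([(y1-P[:,1])*s,(x1-P[:,0])*s],1).round().astype(np.int32); cv2.polylines(n_img,[q],True,col,1)
def box(cx,cy,yaw,lx,ly):
    c,s=np.cos(yaw),np.sin(yaw); B=np.array([[lx,ly],[lx,-ly],[-lx,-ly],[-lx,ly]])/2
    return B@np.array([[c,s],[-s,c]])+[cx,cy]
E
python3 - <<'E'
from h import *
for n in ('top','scene'):
    im=np.load(f'pics/{n}0.npz')['im']
    r=rect(n,im,10,490,640,60,250,2)
    g=cv2.cvtColor(r,cv2.COLOR_RGB2HSV); m=((g[...,1]<60)&(g[...,2]>110)).astype(np.uint8)
    k,l,st,ce=cv2.connectedComponentsWithStats(m); i=1+np.argmax(st[1:,4])
    cs=cv2.findContours((l==i).astype(np.uint8),cv2.RETR_EXTERNAL,cv2.CHAIN_APPROX_NONE)[0]
    (cx,cy),sz,a=cv2.minAreaRect(cs[0]); print(n,'base',490+150-cy/2,250-cx/2,np.array(sz)/2,a)
    for zz,f in ((10,'z10'),):
        poly(r,box(565,155.5,np.deg2rad(-11.5),100,150),640,250,2,(0,255,0))
    r2=rect(n,im,14,460,650,-300,-50,2)
    poly(r2,box(558,-169,np.deg2rad(-11.5),124,190),650,-50,2,(0,255,0))
    o=np.zeros((400,900,3),np.uint8); o[:300,:380]=r; o[:380,390:890]=r2
    cv2.imwrite(f'pics/r_{n}.png',cv2.resize(o,(800,356))[...,::-1])
E
```

```text
top base 567.1380996704102 156.1478271484375 [151.51138306 102.45675659] 10.195987701416016
scene base 576.4130516052246 154.51561737060547 [150.01301575 130.75665283] 10.175511360168457
```

```bash
python3 -c "
import cv2,numpy as np
a=cv2.imread('pics/r_top.png');b=cv2.imread('pics/r_scene.png');cv2.imwrite('pics/r_both.png',cv2.resize(np.vstack([a,b]),(800,600)))"
```

```text
(no output)
```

View pics/r_both.png

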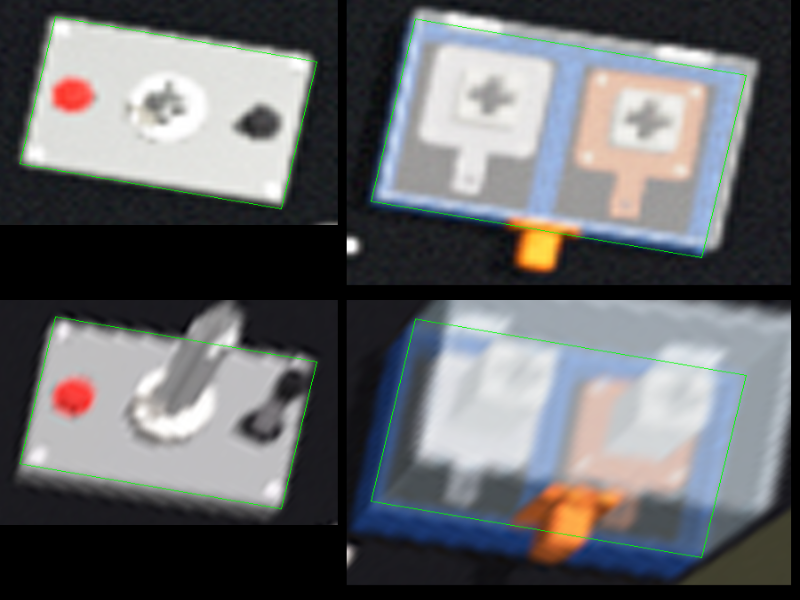

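>>> play_rows:
  series: [1, 254, 457, -100, -31, 1, 254, 457, -100, -31, 1, 254, 457, -100, -31, 1, 254, 457, -100, -31, 1, 254, 457, -100, -31, 1, 254, 457, -100, -31, 1, 254, 457, -100, -31, 1, 254, 457, -100, -31]
  grip_force: 30

```text
time_s: 2.2
ee_pos: [414.3, -265.5, 156.2]
orientation: [3.141, -0.001, -0.192]
force: [0.5, -0.1, 0.7]
finger_gap: 0.999
```

>>> play_rows:
  series: [0.6, 63, 113, -26, 0, 0.6, 63, 113, -26, 0, 0.6, 63, 113, -26, 0, 0.6, 63, 113, -26, 0]

```text
time_s: 2.6
ee_pos: [477.2, -150.9, 129.2]
orientation: [-3.14, 0.002, -0.186]
force: [0.3, -1.0, -0.7]
finger_gap: 0.6
```

```bash
python3 - <<'E'
from h import *
o=robot.get_obs(); print(o['ee_pos'],o['orientation'],o['qpos'])
im,d=shot('scene','s1'); cv2.imwrite('pics/s1c.png',cv2.resize(im[100:300,260:580],(800,500),interpolation=cv2.INTER_CUBIC)[...,::-1])
im,d=shot('top','t1');cv2.imwrite('pics/t1c.png',cv2.resize(im[140:240,350:510],(800,500),interpolation=cv2.INTER_CUBIC)[...,::-1])
E
```

```text
[ 477.17873494 -150.9102859   129.1631781 ] [-3.14041057e+00  1.56066553e-03 -1.86223854e-01] [-4.14049218e-01 -1.22325500e-01  2.07451327e+00  8.60293933e-04
  1.19119233e+00  1.34265239e+00]
```

View pics/s1c.png

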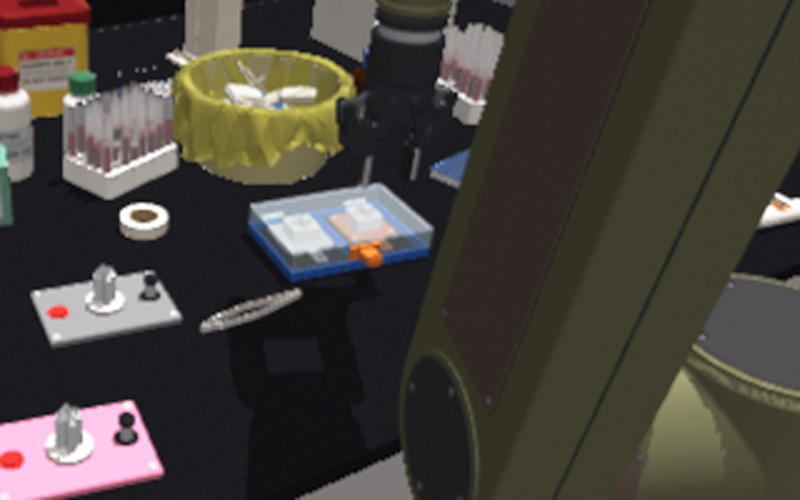

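View pics/t1c.png

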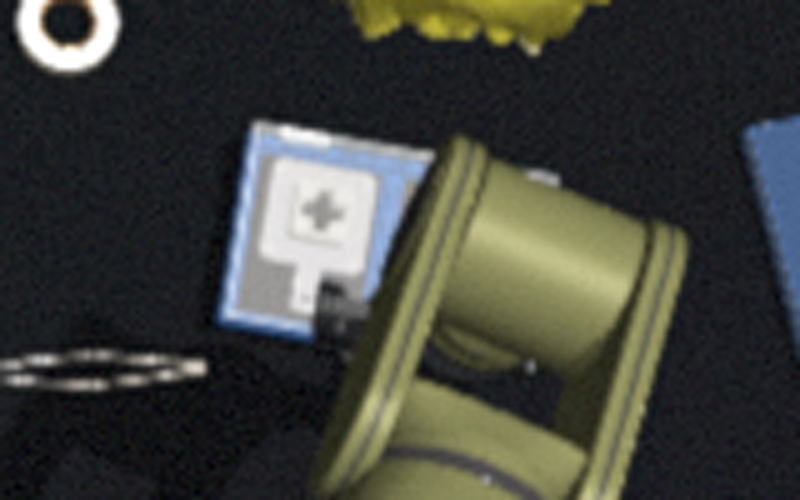

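>>> play_rows:
  series: [0.6, 0, 0, -45, 0, 0.6, 0, 0, -80, 0, 0.6, 0, 0, -100, 0, 0.6, 0, 0, -110, 0, 0.6, 0, 0, -117, 0, 0.6, 0, 0, -117, 0]

```text
time_s: 3.3
ee_pos: [476.6, -154.9, 13.3]
orientation: [3.142, -0.0, -0.192]
force: [-0.2, 0.0, 0.2]
finger_gap: 0.601
```

```bash
python3 - <<'E'
from h import *
o=robot.get_obs(); print(o['ee_pos'],o['force'])
im,d=shot('scene','s2'); cv2.imwrite('pics/s2c.png',cv2.resize(im[160:220,360:456],(800,500),interpolation=cv2.INTER_CUBIC)[...,::-1])
E
```

```text
[ 476.59630358 -154.90212446   13.29022575] [-0.19908284  0.01783113  0.17758301]
```

View pics/s2c.png

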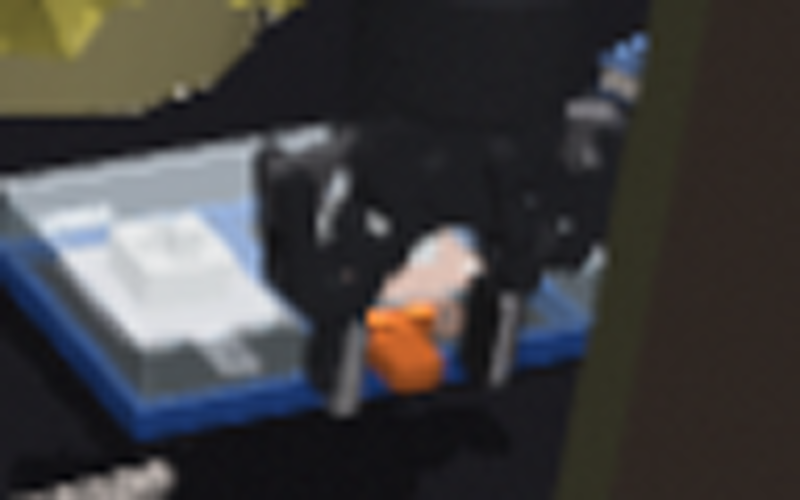

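>>> play_rows:
  series: [0.2, 0, 0, 0, 0, 0.1, 0, 0, 0, 0, 0, 0, 0, 0, 0, 0, 0, 0, 0, 0, 0, 0, 0, 0, 0]
  grip_force: 30

```text
time_s: 3.85
ee_pos: [477.4, -154.8, 14.4]
orientation: [3.141, -0.002, -0.19]
force: [-1.6, -2.3, 6.4]
finger_gap: 0.226
```

```bash
python3 - <<'E'
import numpy as np
for i in range(1,19):
    th=i*.095; p=.089+th; u=145.4-146*np.cos(p); print(i,round(th,2),round(.9816*u,1),round(-.1908*u,1),round(146*np.sin(p)-13,1))
E
```

```text
1 0.1 1.8 -0.4 13.7
2 0.19 5.0 -1.0 27.2
3 0.29 9.3 -1.8 40.3
4 0.38 14.9 -2.9 53.0
5 0.47 21.6 -4.2 65.0
6 0.57 29.4 -5.7 76.4
7 0.67 38.3 -7.4 86.9
8 0.76 48.0 -9.3 96.6
9 0.85 58.7 -11.4 105.2
10 0.95 70.1 -13.6 112.8
11 1.04 82.1 -16.0 119.3
12 1.14 94.7 -18.4 124.6
13 1.24 107.7 -20.9 128.6
14 1.33 121.1 -23.5 131.3
15 1.43 134.6 -26.2 132.8
16 1.52 148.2 -28.8 132.9
17 1.61 161.8 -31.4 131.7
18 1.71 175.1 -34.0 129.2
```

>>> play_rows:
  series: [0, 2, 0, 14, 0, 0, 5, -1, 27, 0, 0, 9, -2, 40, 0, 0, 15, -3, 53, 0, 0, 22, -4, 65, 0, 0, 29, -6, 76, 0, 0, 38, -7, 87, 0]

```text
time_s: 4.55
ee_pos: [514.7, -161.4, 100.4]
orientation: [3.141, 0.001, -0.191]
force: [2.6, -5.5, -6.9]
finger_gap: 0.227
```

```bash
python3 - <<'E'
from h import *
o=robot.get_obs(); print(o['ee_pos'],o['force'])
im,d=shot('scene','s3'); cv2.imwrite('pics/s3c.png',cv2.resize(im[120:240,320:512],(800,500),interpolation=cv2.INTER_CUBIC)[...,::-1])
E
```

```text
[ 514.68652058 -161.43506151  100.44627044] [ 2.63486089 -5.49455487 -6.94859741]
```

View pics/s3c.png

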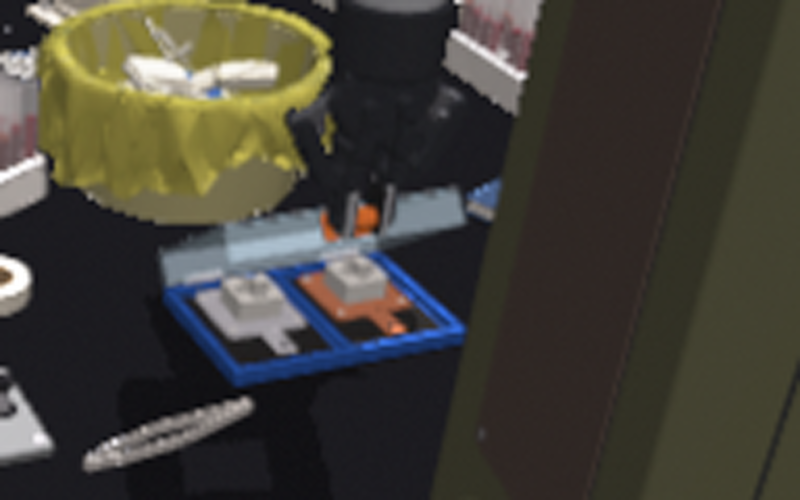

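>>> play_rows:
  series: [0, 10, -2, 10, 0, 0, 21, -4, 18, 0, 0, 32, -7, 26, 0, 0, 44, -9, 32, 0, 0, 57, -11, 38, 0, 0, 70, -14, 42, 0, 0, 83, -17, 44, 0, 0, 97, -19, 46, 0]

```text
time_s: 5.4
ee_pos: [611.7, -179.0, 146.3]
orientation: [-3.139, 0.003, -0.192]
force: [-1.8, -0.2, -2.2]
finger_gap: 0.226
```

>>> play_rows:
  series: [0, 14, -3, 0, 0, 0, 27, -5, -1, 0, 0, 30, -6, -1, 0, 0.3, 30, -6, -1, 0, 0.45, 30, -6, -1, 0, 0.5, 30, -6, -1, 0]

```text
time_s: 6.0
ee_pos: [641.5, -186.4, 145.7]
orientation: [3.141, -0.001, -0.192]
force: [-0.3, -1.0, 0.5]
finger_gap: 0.496
```

```bash
python3 - <<'E'
from h import *
o=robot.get_obs(); print(o['ee_pos'],o['force'])
im,d=shot('scene','s4'); cv2.imwrite('pics/s4c.png',cv2.resize(im[100:240,300:524],(800,500),interpolation=cv2.INTER_CUBIC)[...,::-1])
E
```

```text
[ 641.52798885 -186.44734756  145.73811529] [-0.31654004 -0.99663554  0.51074969]
```

View pics/s4c.png

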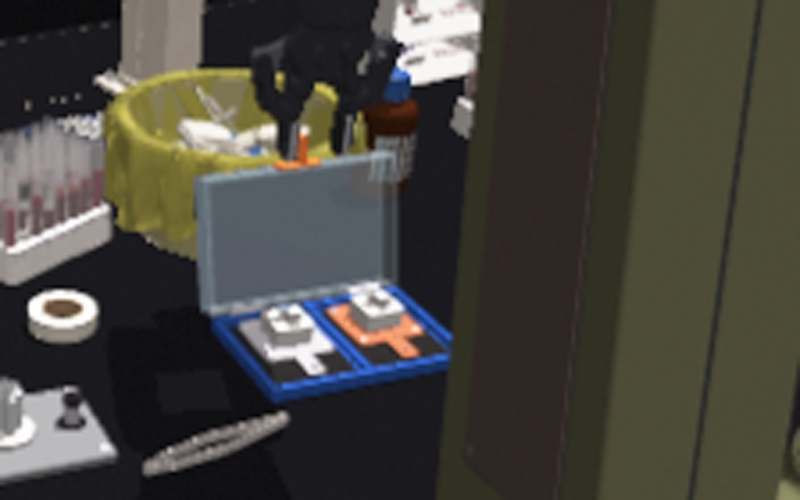

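>>> play_rows:
  series: [0.6, 0, 0, 40, 0, 0.7, 0, 0, 80, 0, 0.7, -45, 20, 90, 8, 0.7, -90, 50, 90, 16, 0.7, -130, 80, 90, 24, 0.7, -160, 110, 90, 32, 0.7, -160, 150, 90, 40, 0.7, -160, 180, 90, 48]

```text
time_s: 6.85
ee_pos: [480.3, -4.9, 235.7]
orientation: [3.14, -0.002, 0.652]
force: [0.7, -0.1, -0.6]
finger_gap: 0.698
```

```bash
python3 - <<'E'
from h import *
o=robot.get_obs(); print(o['ee_pos'],o['orientation'],o['qpos'])
shot('scene','s5'); im,d=shot('top','t5')
for t in ['copper_collar','steel_collar','copper_tab','steel_tab','copper_plate','steel_plate','lid_hinge','case']:
  for n in ('top','scene'):
    print(t,n,[(np.round(r['at'],1),round(r['confidence'],2)) for r in robot.tip_of(t,n)[:2]])
im2=np.load('pics/s5.npz')['im']
o=np.vstack([cv2.resize(im[150:230,360:480],(600,400),interpolation=cv2.INTER_CUBIC)[:300],cv2.resize(im2[130:230,330:500],(510,300),interpolation=cv2.INTER_CUBIC) if 0 else cv2.resize(im2[130:230,310:510],(600,300),interpolation=cv2.INTER_CUBIC)])
cv2.imwrite('pics/v5.png',o[...,::-1])
E
```

```text
[480.27695525  -4.85988932 235.70822433] [ 3.14043576e+00 -1.61102552e-03  6.51629476e-01] [-1.22120267e-01 -2.67675781e-01  2.01310900e+00  3.03010426e-04
  1.39419862e+00  7.96994575e-01]
copper_collar top [(array([ 566. , -214.1,   29.3]), 0.7), (array([709.6,  27.3,   2.5]), 0.59)]
copper_collar scene [(array([ 564.6, -214.6,   32. ]), 0.68)]
steel_collar top [(array([ 562.7, -213. ,   29. ]), 0.16)]
steel_collar scene [(array([ 580.1, -124.6,   30.4]), 0.75), (array([575.5, 210.5,  14.6]), 0.44)]
copper_tab top [(array([ 511.2, -210.6,   12.2]), 0.68)]
copper_tab scene [(array([ 579.4, -125.9,   30.6]), 0.26)]
steel_tab top []
steel_tab scene [(array([ 529.8, -120.2,    9.3]), 0.64)]
copper_plate top [(array([ 563.6, -216. ,   12.1]), 0.63), (array([ 670.9, -189.3,  146.3]), 0.39)]
copper_plate scene [(array([ 561.1, -217.5,    9.8]), 0.84)]
steel_plate top []
steel_plate scene [(array([563.4, 158. ,   1.6]), 0.72), (array([ 582.8, -130.8,    9.5]), 0.7)]
lid_hinge top [(array([ 620.7, -181.7,   12.2]), 0.95)]
lid_hinge scene [(array([ 614.6, -179.9,   11.4]), 0.93)]
case top [(array([ 559.7, -171.2,    4.6]), 0.71), (array([483.2,  11.8,  -3.6]), 0.63)]
case scene [(array([ 556.8, -167.3,   -1. ]), 0.87)]
```

View pics/v5.png

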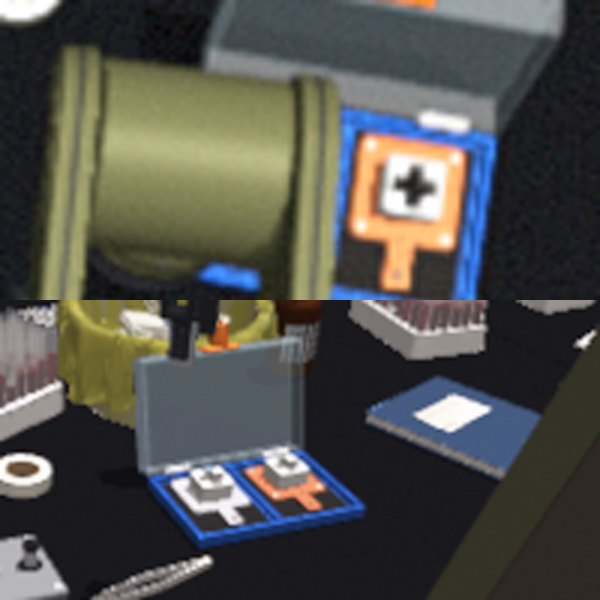

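```bash
python3 - <<'E'
from h import *
for n,f in (('top','t5'),('scene','s5')):
    im=np.load(f'pics/{f}.npz')['im']
    r=rect(n,im,30,480,640,-280,-90,4)
    hh=cv2.cvtColor(r,cv2.COLOR_RGB2HSV); m=((hh[...,1]<40)&(hh[...,2]>(190 if n=='top' else 170))).astype(np.uint8)
    k,l,st,ce=cv2.connectedComponentsWithStats(m)
    for i in range(1,k):
        if st[i,4]>3000:
            c=cv2.findContours((l==i).astype(np.uint8),cv2.RETR_EXTERNAL,cv2.CHAIN_APPROX_NONE)[0][0]
            (cx,cy),sz,a=cv2.minAreaRect(c); print(n,640-cy/4,-90-cx/4,np.array(sz)/4,a)
    # copper body at z=12
    r=rect(n,im,12,480,640,-280,-90,4); hh=cv2.cvtColor(r,cv2.COLOR_RGB2HSV)
    m=((hh[...,0]<18)&(hh[...,1]>90)&(hh[...,2]>120)).astype(np.uint8)
    k,l,st,ce=cv2.connectedComponentsWithStats(m); i=1+np.argmax(st[1:,4])
    ys,xs=np.where(l==i); P=np.stack([640-ys/4,-90-xs/4],1); print(n,'copper',P.min(0),P.max(0))
    c=cv2.findContours((l==i).astype(np.uint8),cv2.RETR_EXTERNAL,cv2.CHAIN_APPROX_NONE)[0][0]
    (cx,cy),sz,a=cv2.minAreaRect(c); print('  rect',640-cy/4,-90-cx/4,np.array(sz)/4,a)
    r=rect(n,im,30,480,640,-280,-90,4)
    poly(r,box(565.5,-214.5,np.deg2rad(-11),36,36),640,-90,4,(0,255,0)); poly(r,box(580.5,-125,np.deg2rad(-11),36,36),640,-90,4,(0,255,0))
    cv2.imwrite(f'pics/rr_{n}.png',cv2.resize(r,None,fx=.5,fy=.5)[...,::-1])
a=cv2.imread('pics/rr_top.png');b=cv2.imread('pics/rr_scene.png');cv2.imwrite('pics/rr.png',np.hstack([a,b]))
E
```

```text
top 608.6903171539307 -235.6584930419922 [31.03032875  9.99150848] 11.88865852355957
top 566.7400054931641 -215.3199920654297 [37.19381714 37.97163773] 8.13010311126709
top copper [ 504.   -253.75] [ 604.   -177.25]
  rect 551.8024520874023 -212.95545959472656 [70.53887939 97.92234802] 9.566685676574707
scene 559.1425704956055 -119.86357688903809 [ 59.41749573 125.86067963] 0.6662000417709351
scene 572.1060333251953 -216.6240234375 [38.84428024 61.69485855] 14.725484848022461
scene 582.625 -97.5 [23.75 15.  ] 90.0
scene copper [ 499.75 -247.75] [ 599.75 -176.75]
  rect 551.6368560791016 -202.68612670898438 [87.0952301  76.22503662] 46.54815673828125
```

View pics/rr.png

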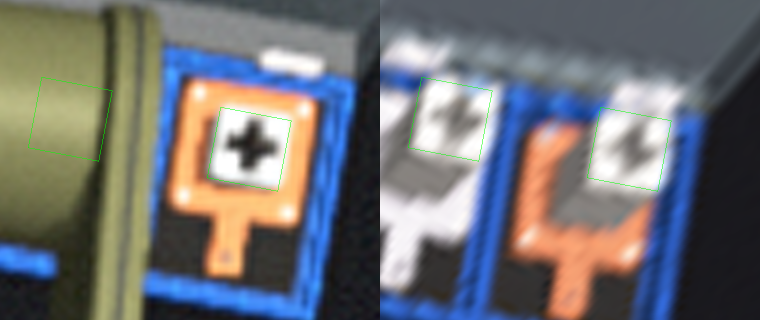

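>>> play_rows:
  series: [0.7, 5, -50, -20, 8.5, 0.7, 10, -95, -40, 17, 0.7, 20, -140, -60, 25.5, 0.7, 25, -180, -70, 34, 0.7, 30, -208, -80, 42.5, 0.7, 30, -208, -80, 51, 0.7, 30, -208, -80, 59.5, 0.7, 30, -208, -80, 68]

```text
time_s: 8.55
ee_pos: [511.5, -214.7, 154.8]
orientation: [-3.141, -0.001, 1.815]
force: [-0.3, 0.6, 0.8]
finger_gap: 0.702
```

>>> play_rows:
  series: [0.7, 0, 0, 0, 8.5, 0.7, 0, 0, 0, 17, 0.7, 0, 0, 0, 25.5, 0.7, 0, 0, 0, 34, 0.7, 10, 0, 0, 42.5, 0.7, 25, 0, -20, 51, 0.7, 45, 0, -40, 59.5, 0.7, 54, -1, -60, 64.5]

```text
time_s: 9.35
ee_pos: [567.1, -215.3, 94.9]
orientation: [-3.141, 0.001, 2.94]
force: [-0.9, -0.2, 0.7]
finger_gap: 0.7
```

>>> play_rows:
  series: [0.7, 0, 0, 0, 0, 0.7, 0, 0, 0, 0, 0.7, 0, 0, 0, 0]

```text
time_s: 9.65
ee_pos: [565.9, -215.5, 96.5]
orientation: [-3.141, 0.002, 2.934]
force: [-0.1, 0.4, -0.6]
finger_gap: 0.701
```

```bash
python3 - <<'E'
from h import *
o=robot.get_obs(); print(o['ee_pos'],o['orientation'],o['qpos'])
im2,_=shot('scene','s6');
cv2.imwrite('pics/v6.png',cv2.resize(im2[110:230,310:502],(800,500),interpolation=cv2.INTER_CUBIC)[...,::-1])
E
```

```text
[ 565.87357802 -215.52812882   96.47737785] [-3.14112298e+00  1.58453566e-03  2.93386288e+00] [-4.52513893e-01  1.45694562e-01  1.86384439e+00 -7.92261902e-05
  1.13040258e+00 -1.81554636e+00]
```

View pics/v6.png

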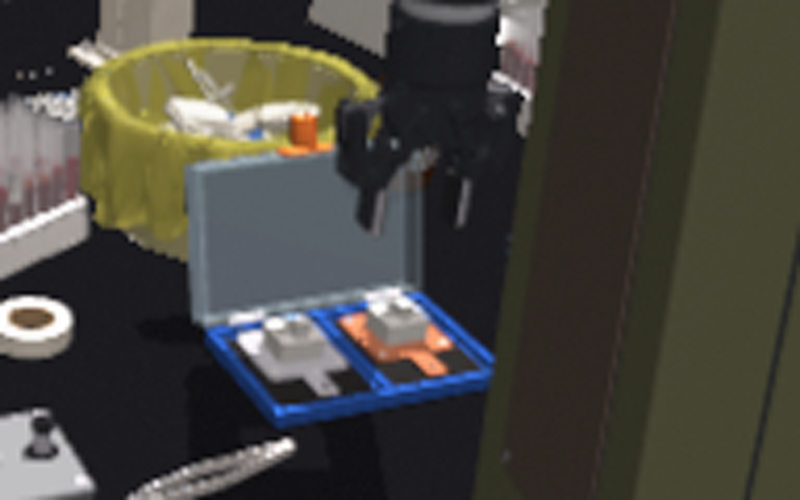

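>>> play_rows:
  series: [0.7, 0, 0, -35, 0, 0.7, 0, 0, -60, 0, 0.7, 0, 0, -73, 0, 0.7, 0, 0, -81, 0, 0.7, 0, 0, -81, 0, 0.5, 0, 0, -81, 0]

```text
time_s: 10.3
ee_pos: [566.5, -215.7, 15.6]
orientation: [-3.141, 0.002, 2.935]
force: [-0.2, -1.4, 0.6]
finger_gap: 0.547
```

>>> play_rows:
  series: [0.2, 0, 0, 0, 0, 0.2, 0, 0, 0, 0, 0.2, 0, 0, 0, 0, 0.2, 0, 0, 0, 0, 0.2, 0, 0, 0, 0]
  grip_force: 40

```text
time_s: 10.8
ee_pos: [567.0, -215.9, 16.1]
orientation: [-3.141, 0.003, 2.935]
force: [-0.1, -0.3, 6.5]
finger_gap: 0.412
```

```bash
python3 - <<'E'
from h import *
o=robot.get_obs(); print(o['ee_pos'],o['orientation'],o['force'],o['finger_gap']*85)
im2,_=shot('scene','s7');
cv2.imwrite('pics/v7.png',cv2.resize(im2[150:220,360:472],(800,500),interpolation=cv2.INTER_CUBIC)[...,::-1])
E
```

```text
[ 566.9881957  -215.90575761   16.14588202] [-3.14073452  0.0031879   2.93526682] [-0.13021479 -0.31289289  6.46356977] 35.0613016671512
```

View pics/v7.png

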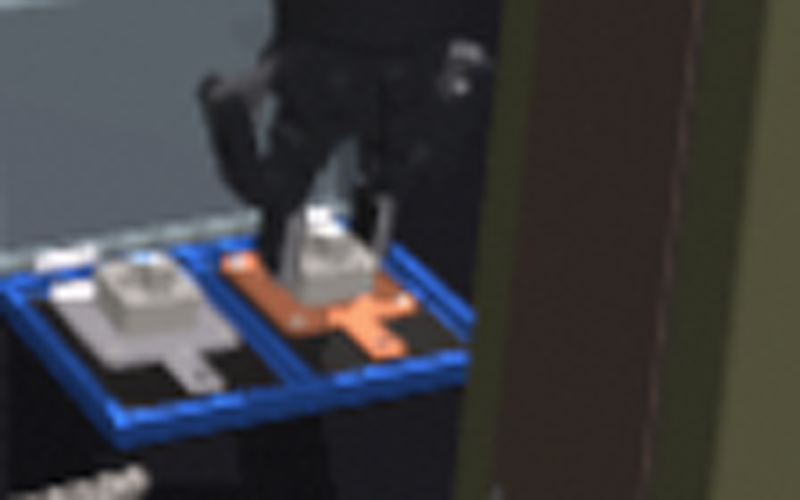

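>>> play_rows:
  series: [0.2, 0, 0, 10, 0, 0.2, 0, 0, 25, 0, 0.2, 0, 0, 50, 0, 0.2, 0, 0, 80, 0, 0.2, 0, 0, 110, 0, 0.2, 0, 0, 120, 0, 0.2, 0, 0, 120, 0]

```text
time_s: 11.55
ee_pos: [566.8, -215.8, 136.8]
orientation: [-3.14, 0.005, 2.935]
force: [0.8, -0.0, -1.4]
finger_gap: 0.417
```

```bash
python3 - <<'E'
from h import *
o=robot.get_obs(); print(o['ee_pos'],o['orientation'],o['force'],o['finger_gap']*85)
im2,_=shot('scene','s8');
cv2.imwrite('pics/v8.png',cv2.resize(im2[110:230,310:502],(800,500),interpolation=cv2.INTER_CUBIC)[...,::-1])
im,_=shot('top','t8')
for t in ['hub_seat','red_post','black_post','copper_tab']:
  for n in ('top','scene'):
    print(t,n,[(np.round(r['at'],1),round(r['confidence'],2)) for r in robot.tip_of(t,n)[:4]])
E
```

```text
[ 566.79233924 -215.76300931  136.8392551 ] [-3.14046562  0.00452067  2.93527671] [ 0.76656782 -0.00780602 -1.39224371] 35.40673713810842
hub_seat top [(array([376.7, 291.6,  18.3]), 0.92), (array([562.2, 157.7,  13.9]), 0.68), (array([426.2, 532.8,  15.5]), 0.68)]
hub_seat scene [(array([564.1, 156. ,  19.4]), 0.98), (array([381. , 285.6,  17.9]), 0.56), (array([425.8, 532.1,  16.6]), 0.55)]
red_post top [(array([442.6, 587.5,  11.4]), 0.89), (array([389. , 341.8,  11.7]), 0.76), (array([579.8, 205.9,   9.5]), 0.56)]
red_post scene [(array([444.5, 581.2,  11. ]), 0.94), (array([575.7, 207.1,  14.8]), 0.65), (array([390.3, 338.1,  13.2]), 0.59)]
black_post top [(array([410.4, 482.9,  35.6]), 0.74), (array([365.6, 237.8,  35.5]), 0.65), (array([5.668e+02, 1.565e+02, 4.000e-01]), 0.57), (array([579.4, 208.9,  10.1]), 0.47)]
black_post scene [(array([411.2, 486.2,  34.4]), 0.97), (array([552.9, 106.2,  32.2]), 0.89), (array([366.8, 233.1,  38.3]), 0.69)]
copper_tab top []
copper_tab scene [(array([ 563.5, -215.4,  132.4]), 0.24)]
```

View pics/v8.png

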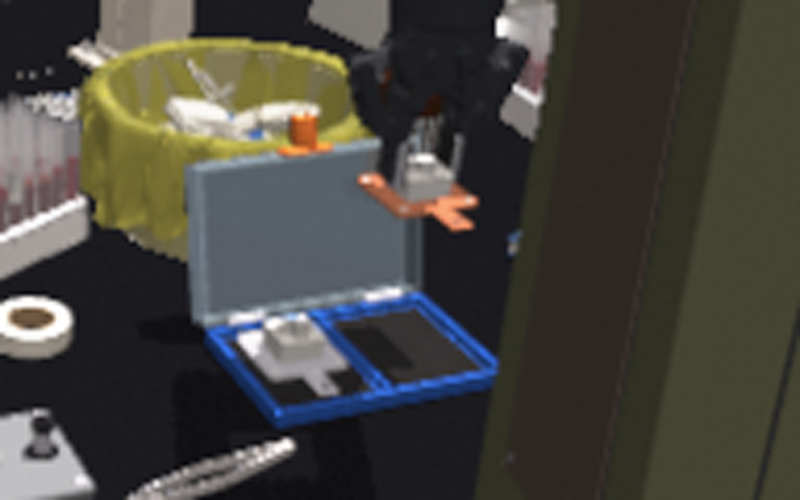

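```bash
python3 - <<'E'
from h import *
rows=[]
for n,f in (('top','t8'),('scene','s8')):
    im=np.load(f'pics/{f}.npz')['im']; rr=[]
    for z in (58,16):
        r=rect(n,im,z,505,625,80,230,4)
        c,s=np.cos(np.deg2rad(-11)),np.sin(np.deg2rad(-11))
        X,Y=564.5,155.5
        if z==58:
            poly(r,box(X,Y,np.deg2rad(-11),17,3),625,230,4,(0,255,0));poly(r,box(X,Y,np.deg2rad(-11),3,17),625,230,4,(0,255,0))
            poly(r,box(X+54*s,Y-54*c,0,2,2),625,230,4,(255,255,0))
        else:
            poly(r,box(X,Y,np.deg2rad(-11),24,7),625,230,4,(0,255,0));poly(r,box(X,Y,np.deg2rad(-11),7,24),625,230,4,(0,255,0))
            poly(r,box(X-54*s,Y+54*c,np.deg2rad(-11),16,16),625,230,4,(0,255,0))
        rr.append(cv2.resize(r,(400,300)))
    rows.append(np.hstack(rr))
cv2.imwrite('pics/hub.png',np.vstack(rows)[...,::-1])
E
```

```text
(no output)
```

View pics/hub.png

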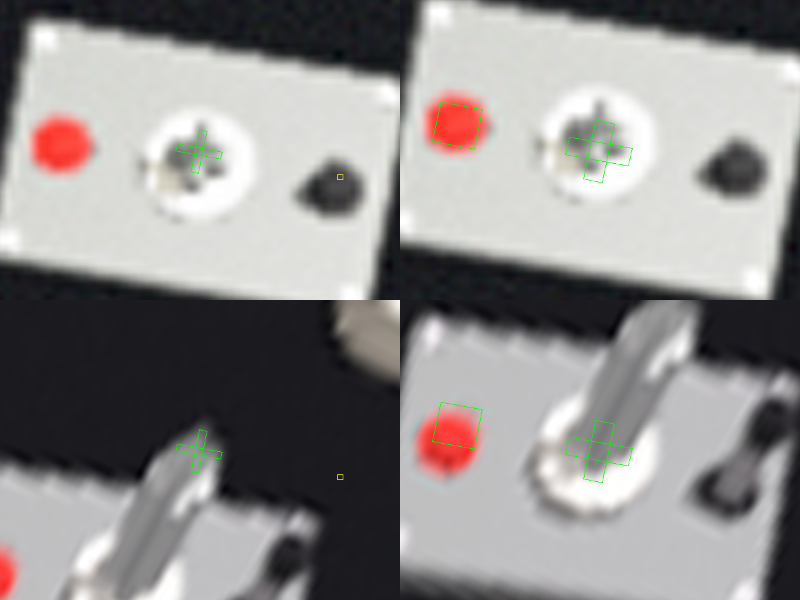

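```bash
python3 - <<'E'
from h import *
for n,f in (('top','t8'),('scene','s8'),('top','top0'),('scene','scene0')):
    z=np.load(f'pics/{f}.npz'); W=cloud(n,z['d']); im=z['im']
    x,y,h=W[...,0],W[...,1],W[...,2]
    near=(abs(x-565)<60)&(abs(y-156)<85)
    ax=near&(np.hypot(x-565,y-155.5)<22)
    for lo,hi in ((12,20),(40,52),(53,62)):
        P=W[ax&(h>lo)&(h<hi)]; 
        if len(P): print(f,(lo,hi),len(P),'mid',((P.min(0)+P.max(0))/2).round(1),'mean',P.mean(0).round(1),'ext',(P.max(0)-P.min(0)).round(0))
    P=W[near&(h>32)&(h<40)&(y<125)]; print(f,'black',len(P),P.mean(0).round(1) if len(P) else '')
    hs=cv2.cvtColor(im,cv2.COLOR_RGB2HSV); P=W[near&((hs[...,0]<8)|(hs[...,0]>172))&(hs[...,1]>130)&(h>11)]; print(f,'red',len(P),P.mean(0).round(1))
    P=W[near&(abs(h-10)<2.0)]; print(f,'plane z',np.median(P[:,2]), np.median(W[(abs(x-565)<90)&(abs(y-30)<20)][:,2]))
E
```

```text
t8 (12, 20) 73 mid [565.2 155.4  16. ] mean [563.2 155.4  15.7] ext [42. 38.  8.]
t8 (40, 52) 13 mid [565.1 156.6  46.9] mean [564.  156.   48.5] ext [25. 21.  9.]
t8 (53, 62) 18 mid [564.3 156.5  57.8] mean [563.6 156.   57.4] ext [21. 15.  8.]
t8 black 16 [555.6 101.6  36.1]
t8 red 23 [575.5 210.6  14.4]
t8 plane z 10.113964710437676 -0.16350861649230353
s8 (12, 20) 67 mid [562.9 155.8  15.8] mean [559.3 158.3  15.5] ext [38. 39.  7.]
s8 (40, 52) 38 mid [560.6 158.1  46.2] mean [559.9 159.1  46.7] ext [20. 21. 11.]
s8 (53, 62) 19 mid [563.3 158.5  56.1] mean [563.1 158.3  56.1] ext [16. 19.  5.]
s8 black 16 [553.5 104.8  34.3]
s8 red 18 [573.4 210.9  12.4]
s8 plane z 9.328722245291171 -1.5371750953557703
top0 (12, 20) 83 mid [565.6 155.4  16. ] mean [563.2 155.1  16.4] ext [42. 38.  8.]
top0 (40, 52) 12 mid [562.3 156.6  45.8] mean [563.8 155.6  48.1] ext [15. 22. 11.]
top0 (53, 62) 17 mid [566.  156.5  57.2] mean [565.6 155.5  56.9] ext [19. 15.  8.]
top0 black 19 [554.5 102.7  36.3]
top0 red 20 [575.2 208.9  15.4]
top0 plane z 9.98799446427347 -0.18001795049093822
scene0 (12, 20) 71 mid [563.5 156.2  15.6] mean [558.6 159.1  15.4] ext [39. 40.  7.]
scene0 (40, 52) 34 mid [559.1 158.4  45.9] mean [559.5 160.1  46.2] ext [18. 22. 11.]
scene0 (53, 62) 20 mid [561.9 158.2  55.8] mean [562.6 158.3  56.1] ext [20. 18.  4.]
scene0 black 18 [552.9 105.1  34.3]
scene0 red 17 [573.2 210.   12.5]
scene0 plane z 9.306252292116081 -1.6331561518984066
```

>>> play_rows:
  series: [0.2, -10, 30, 0, -8, 0.2, -20, 75, 0, -16.5, 0.2, -25, 120, 0, -25, 0.2, -25, 165, 0, -33.5, 0.2, -25, 210, 0, -42, 0.2, -20, 255, 0, -50.5, 0.2, -15, 300, 0, -59, 0.2, -5, 335, 0, -67.5]

```text
time_s: 12.85
ee_pos: [560.1, 122.0, 134.2]
orientation: [3.142, -0.0, 1.789]
force: [1.0, 0.4, -0.8]
finger_gap: 0.412
```

>>> play_rows:
  series: [0.2, 2, 25, 0, -8, 0.2, 2.5, 37, 0, -16, 0.2, 2.5, 37, 0, -21.5, 0.2, 2.5, 37, 0, -21.5, 0.2, 2.5, 37, 0, -21.5]

```text
time_s: 13.35
ee_pos: [563.1, 156.7, 134.0]
orientation: [-3.141, 0.0, 1.42]
force: [0.1, -0.3, -1.0]
finger_gap: 0.411
```

```bash
python3 - <<'E'
from h import *
o=robot.get_obs(); print(o['ee_pos'],o['orientation'],o['force'],o['finger_gap']*85,o['qpos'][5])
im2,d2=shot('scene','s9');
cv2.imwrite('pics/v9.png',cv2.resize(im2[110:260,220:460],(800,500),interpolation=cv2.INTER_CUBIC)[...,::-1])
W=cloud('scene',d2); hs=cv2.cvtColor(im2,cv2.COLOR_RGB2HSV)
m=(hs[...,0]<18)&(hs[...,1]>90)&(W[...,2]>100)&(abs(W[...,1]-156)<90)
P=W[m]; print(len(P),P.min(0),P.max(0))
for t in ['copper_tab','copper_collar','copper_plate']:
    print(t,[(np.round(r['at'],1),round(r['confidence'],2)) for r in robot.tip_of(t,'scene')[:4]])
E
```

```text
[563.05055617 156.66777105 134.04642426] [-3.14141062e+00  1.36803887e-04  1.42049985e+00] [ 0.11914251 -0.29280638 -1.04756092] 34.89417064834065 0.3299005192695145
460 [525.24491346 104.78527233 100.13497404] [1130.76872747  245.85225336  470.98982822]
copper_tab [(array([568.8, 210.9, 128.2]), 0.51)]
copper_collar [(array([561.6, 158.4, 148.6]), 0.64)]
copper_plate [(array([560.8, 157. , 130.8]), 0.63), (array([ 529. , -119.6,   12.2]), 0.27)]
```

View pics/v9.png

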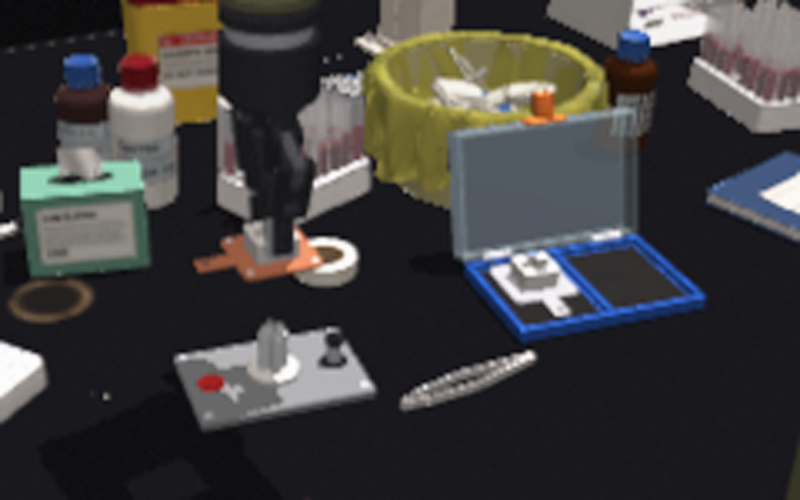

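>>> play_rows:
  series: [0.2, 1.2, 0, -25, -2, 0.2, 1.2, 0, -45, -2, 0.2, 1.2, 0, -58, -2, 0.2, 1.2, 0, -63, -2, 0.2, 1.2, 0, -63, -2]

```text
time_s: 14.05
ee_pos: [563.9, 156.6, 70.5]
orientation: [-3.14, 0.0, 1.384]
force: [-0.5, 0.4, -1.9]
finger_gap: 0.408
```

```bash
python3 - <<'E'
from h import *
o=robot.get_obs(); print(o['ee_pos'],o['orientation'],o['force'],o['finger_gap']*85,o['qpos'][5])
im2,d2=shot('scene','s10');
cv2.imwrite('pics/v10.png',cv2.resize(im2[165:245,250:378],(800,500),interpolation=cv2.INTER_CUBIC)[...,::-1])
E
```

```text
[563.91487756 156.56246588  70.53389124] [-3.14034939e+00  4.83546268e-04  1.38362540e+00] [-0.49978236  0.42040163 -1.9252266 ] 34.70520526273466 0.3662775987667543
```

View pics/v10.png

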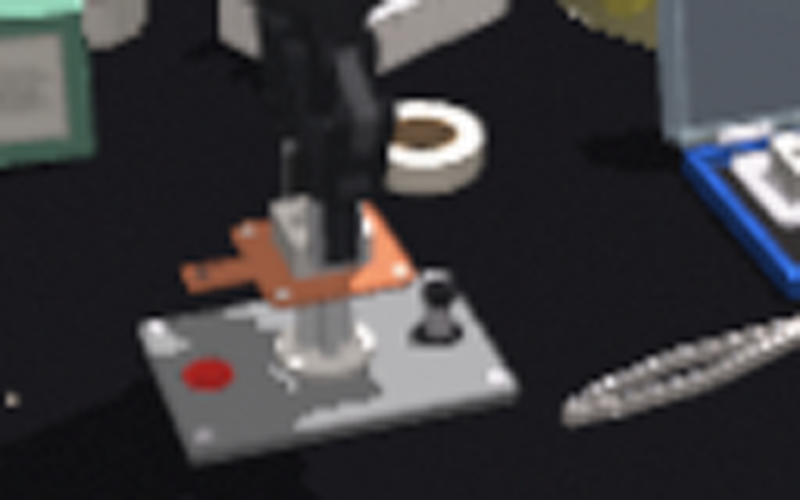

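>>> play_rows:
  series: [0.2, 0, 0, -3, 0, 0.2, 0, 0, -6, 0, 0.2, 0, 0, -9, 0, 0.2, 0, 0, -12, 0, 0.2, 0, 0, -15, 0]

```text
time_s: 14.6
ee_pos: [564.3, 156.8, 56.0]
orientation: [3.142, -0.0, 1.384]
force: [0.7, -1.0, -1.2]
finger_gap: 0.408
```

Force stays low with the plate on the taper; continue down.

>>> play_rows:
  series: [0.2, 0, 0, -3, 0, 0.2, 0, 0, -6, 0, 0.2, 0, 0, -9, 0, 0.2, 0, 0, -12, 0, 0.2, 0, 0, -15, 0, 0.2, 0, 0, -18, 0, 0.2, 0, 0, -21, 0]

```text
time_s: 15.3
ee_pos: [564.4, 156.8, 35.0]
orientation: [3.141, -0.0, 1.384]
force: [-0.0, -0.2, -1.3]
finger_gap: 0.412
```

>>> play_rows:
  series: [0.2, 0, 0, -3, 0, 0.2, 0, 0, -5, 0, 0.2, 0, 0, -7, 0, 0.2, 0, 0, -9, 0, 0.2, 0, 0, -10, 0, 0.2, 0, 0, -10, 0]

```text
time_s: 15.9
ee_pos: [564.3, 156.7, 25.0]
orientation: [3.142, 0.0, 1.384]
force: [1.5, 0.4, -1.0]
finger_gap: 0.414
```

>>> play_rows:
  series: [0.2, 0, 0, -1, 0, 0.2, 0, 0, -2, 0, 0.2, 0, 0, -2, 0]

```text
time_s: 16.2
ee_pos: [564.4, 156.8, 24.1]
orientation: [-3.141, 0.0, 1.384]
force: [-2.5, -1.2, 5.4]
finger_gap: 0.41
```

>>> play_rows:
  series: [0.45, 0, 0, -2, 0, 0.55, 0, 0, -2, 0, 0.62, 0, 0, -2, 0, 0.65, 0, 0, -2, 0, 0.65, 0, 0, 15, 0, 0.65, 0, 0, 50, 0, 0.65, 0, 0, 100, 0, 0.65, 0, 0, 130, 0]

```text
time_s: 17.0
ee_pos: [566.0, 157.1, 158.7]
orientation: [3.136, -0.002, 1.384]
force: [0.6, -0.3, 0.6]
finger_gap: 0.652
```

```bash
python3 - <<'E'
from h import *
o=robot.get_obs(); print(o['ee_pos'],o['orientation'],o['force'],o['finger_gap']*85,o['qpos'][5])
im2,d2=shot('scene','s11');
cv2.imwrite('pics/v11.png',cv2.resize(im2[130:250,230:422],(800,500),interpolation=cv2.INTER_CUBIC)[...,::-1])
im,d=shot('top','t11')
for f in ('t8','t11'):
    pass
r=rect('top',im,30,500,640,-200,-60,4)
hh=cv2.cvtColor(r,cv2.COLOR_RGB2HSV); m=((hh[...,1]<40)&(hh[...,2]>235)).astype(np.uint8)
poly(r,box(580.5,-125,np.deg2rad(-11),36,36),640,-60,4,(0,255,0))
cv2.imwrite('pics/v11t.png',r[...,::-1])
for n in ('top','scene'):
  for t in ['steel_tab','steel_collar','steel_plate','copper_tab','copper_collar']:
    print(n,t,[(np.round(r['at'],1),round(r['confidence'],2)) for r in robot.tip_of(t,n)[:2]])
for n,D in (('top',d),('scene',d2)):
    W=cloud(n,D); a=(abs(W[...,0]-580)<28)&(abs(W[...,1]+125)<28)&(W[...,2]>27)&(W[...,2]<34); P=W[a]; print(n,len(P),(P.min(0)+P.max(0))/2,P.mean(0), np.ptp(P,axis=0))
E
```

```text
[565.95184079 157.07679642 158.65980373] [ 3.13609108e+00 -2.13683202e-03  1.38360222e+00] [ 0.63630045 -0.2688325   0.60242373] 55.40152544817914 0.366525910515672
top steel_tab [(array([ 529.4, -115.3,   11.7]), 0.91)]
top steel_collar [(array([ 584.5, -130.3,   30.5]), 0.66)]
top steel_plate [(array([ 578.9, -131.3,   10.2]), 0.76)]
top copper_tab []
top copper_collar [(array([562.9, 158.2,  38.6]), 0.43)]
scene steel_tab [(array([ 528.6, -121.1,   11.3]), 0.66)]
scene steel_collar [(array([ 580.6, -127.9,   30.8]), 0.63)]
scene steel_plate [(array([ 584.2, -133. ,    9.7]), 0.8)]
scene copper_tab [(array([570.3, 213.2,  21.6]), 0.9)]
scene copper_collar [(array([578. , 209.6,  15.3]), 0.71), (array([563.4, 160.7,  43. ]), 0.69)]
top 68 [ 581.84098986 -128.01005386   30.40042944] [ 581.39336321 -129.20765281   29.86137363] [37.9793815  38.14733736  6.74854764]
scene 52 [ 580.30035118 -126.85041985   28.81969854] [ 580.07633333 -125.84689362   28.75629015] [41.47996224 38.05211825  3.42574969]
```

View pics/v11.png

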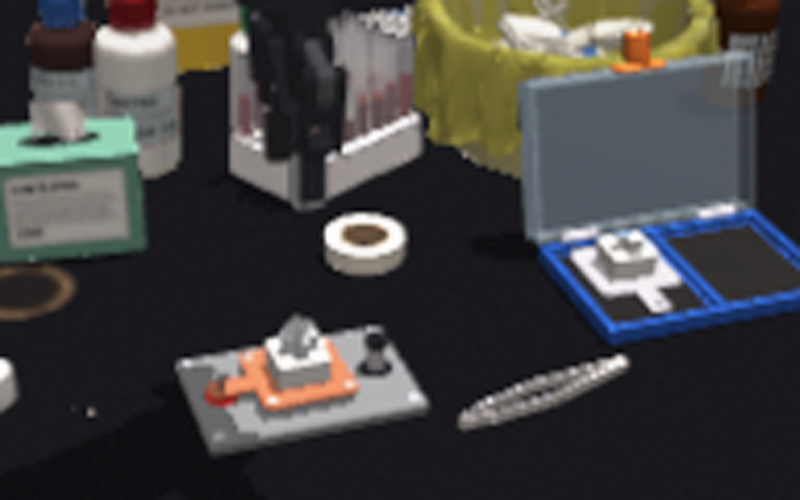

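View pics/v11t.png

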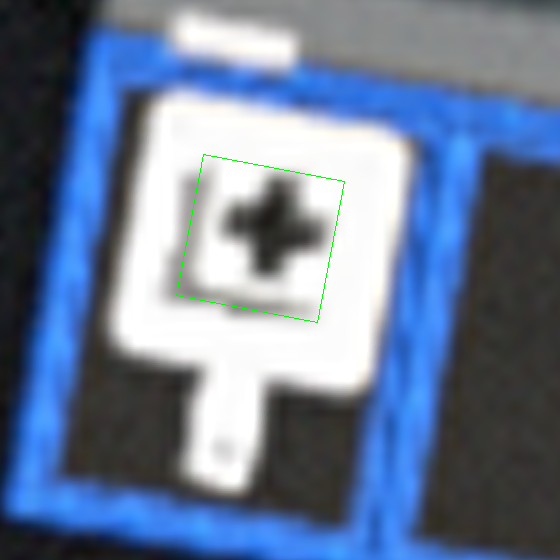

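>>> play_rows:
  series: [0.65, -10, -30, 0, -8.5, 0.65, -30, -75, 0, -17, 0.65, -40, -120, 0, -25.5, 0.65, -40, -165, 0, -34, 0.65, -40, -210, 0, -42.5, 0.65, -40, -250, 0, -51, 0.65, -35, -275, 0, -59.5, 0.65, -25, -285, 0, -68]

```text
time_s: 18.4
ee_pos: [538.8, -130.8, 152.9]
orientation: [3.141, 0.001, 0.187]
force: [0.3, -0.2, 0.9]
finger_gap: 0.652
```

>>> play_rows:
  series: [0.65, 10, 0, 0, -8.5, 0.65, 25, 0, -20, -17, 0.65, 43, 0, -40, -22, 0.65, 43, 0, -60, -22, 0.65, 43, 0, -60, -22, 0.65, 43, 0, -60, -22]

```text
time_s: 19.0
ee_pos: [581.8, -128.1, 92.7]
orientation: [-3.141, 0.002, -0.187]
force: [0.7, -0.6, 0.1]
finger_gap: 0.65
```

>>> play_rows:
  series: [0.65, 0.5, 0, -35, 0, 0.65, 0.5, 0, -55, 0, 0.65, 0.5, 0, -68, 0, 0.65, 0.5, 0, -77, 0, 0.65, 0.5, 0, -77, 0, 0.5, 0.5, 0, -77, 0]

```text
time_s: 19.6
ee_pos: [583.6, -128.5, 17.3]
orientation: [3.141, -0.002, -0.187]
force: [0.3, 0.2, -0.3]
finger_gap: 0.51
```

>>> play_rows:
  series: [0.2, 0, 0, 0, 0, 0.2, 0, 0, 0, 0, 0.2, 0, 0, 0, 0, 0.2, 0, 0, 0, 0, 0.2, 0, 0, 0, 0]
  grip_force: 40

```text
time_s: 20.1
ee_pos: [584.1, -128.7, 17.9]
orientation: [3.141, -0.003, -0.187]
force: [-0.6, -0.1, 5.8]
finger_gap: 0.411
```

```bash
python3 - <<'E'
from h import *
o=robot.get_obs(); print(o['ee_pos'],o['orientation'],o['force'],o['finger_gap']*85)
im2,_=shot('scene','s12');
cv2.imwrite('pics/v12.png',cv2.resize(im2[140:230,330:474],(800,500),interpolation=cv2.INTER_CUBIC)[...,::-1])
E
```

```text
[ 584.10949823 -128.66148521   17.906874  ] [ 3.14122681e+00 -2.92761499e-03 -1.87163911e-01] [-0.62075127 -0.10275539  5.78165056] 34.94273606320878
```

View pics/v12.png

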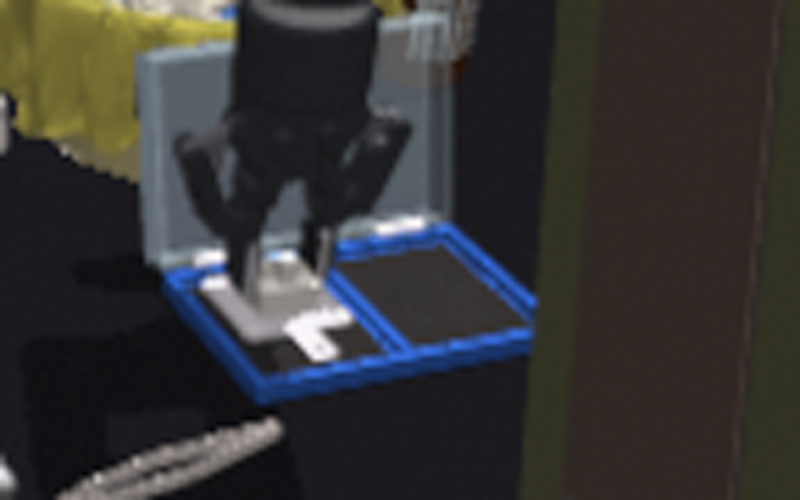

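>>> play_rows:
  series: [0.2, 0, 0, 10, 0, 0.2, 0, 0, 25, 0, 0.2, 0, 0, 50, 0, 0.2, 0, 0, 80, 0, 0.2, 0, 0, 110, 0, 0.2, -5, 0, 125, 0]

```text
time_s: 20.75
ee_pos: [579.4, -128.7, 145.4]
orientation: [3.141, -0.006, -0.187]
force: [0.0, -0.7, -0.4]
finger_gap: 0.41
```

>>> play_rows:
  series: [0.2, -20, 20, 0, 8.5, 0.2, -35, 60, 0, 17, 0.2, -40, 105, 0, 25.5, 0.2, -40, 150, 0, 34, 0.2, -40, 195, 0, 42.5, 0.2, -35, 235, 0, 51, 0.2, -30, 265, 0, 59.5, 0.2, -20, 286, 0, 68]

```text
time_s: 21.55
ee_pos: [556.5, 159.8, 140.8]
orientation: [-3.14, 0.001, 1.008]
force: [0.5, 0.3, -0.6]
finger_gap: 0.411
```

>>> play_rows:
  series: [0.2, 5, 0, 0, 8.5, 0.2, 5, 0, 0, 17, 0.2, 5, 0, 0, 22, 0.2, 5, 0, 0, 22, 0.2, 5, 0, 0, 22]

```text
time_s: 22.05
ee_pos: [562.3, 157.6, 140.9]
orientation: [-3.141, 0.0, 1.382]
force: [0.4, -0.1, -1.2]
finger_gap: 0.407
```

```bash
python3 - <<'E'
from h import *
o=robot.get_obs(); print(o['ee_pos'],o['orientation'],o['force'],o['finger_gap']*85,o['qpos'][5])
im2,d2=shot('scene','s13');
cv2.imwrite('pics/v13.png',cv2.resize(im2[110:260,220:460],(800,500),interpolation=cv2.INTER_CUBIC)[...,::-1])
for t in ['steel_tab','steel_collar','steel_plate']:
    print(t,[(np.round(r['at'],1),round(r['confidence'],2)) for r in robot.tip_of(t,'scene')[:4]])
E
```

```text
[562.26015924 157.57775893 140.90494787] [-3.14085184e+00  3.42943566e-04  1.38166232e+00] [ 0.3680936  -0.14274809 -1.18464385] 34.57166397822293 0.3705036716419681
steel_tab [(array([550.7, 103.3, 136.4]), 0.81)]
steel_collar [(array([558.6, 161.8, 151.2]), 0.74)]
steel_plate [(array([562.4, 154.1, 133.7]), 0.66)]
```

View pics/v13.png

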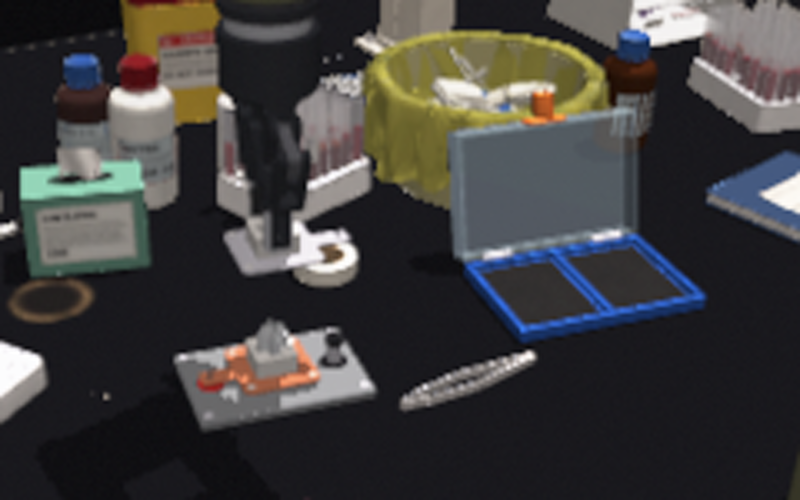

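>>> play_rows:
  series: [0.2, 2, 0.2, -25, 0, 0.2, 2, 0.2, -45, 0, 0.2, 2, 0.2, -60, 0, 0.2, 2, 0.2, -67, 0, 0.2, 2, 0.2, -67, 0]

```text
time_s: 22.75
ee_pos: [564.0, 157.8, 73.0]
orientation: [-3.139, 0.001, 1.383]
force: [-0.3, 1.1, -0.9]
finger_gap: 0.408
```

```bash
python3 - <<'E'
from h import *
o=robot.get_obs(); print(o['ee_pos'],o['orientation'],o['force'],o['finger_gap']*85)
im2,d2=shot('scene','s14');
cv2.imwrite('pics/v14.png',cv2.resize(im2[165:245,250:378],(800,500),interpolation=cv2.INTER_CUBIC)[...,::-1])
E
```

```text
[564.03155677 157.80280865  72.98057867] [-3.13942883e+00  8.33078904e-04  1.38338561e+00] [-0.34996565  1.11422776 -0.93397197] 34.67699703891909
```

View pics/v14.png

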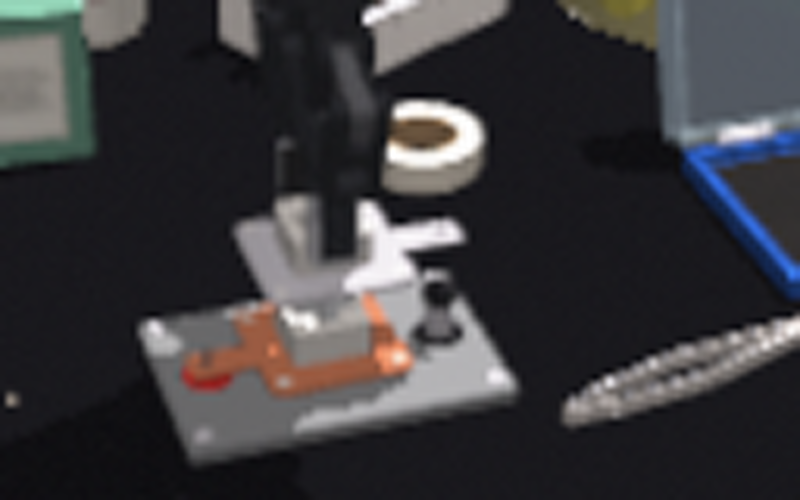

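Aligned; tab towards the black post. Lower slowly.

>>> play_rows:
  series: [0.2, 0.3, -0.3, -3, 0, 0.2, 0.3, -0.3, -6, 0, 0.2, 0.3, -0.3, -9, 0, 0.2, 0.3, -0.3, -12, 0]

```text
time_s: 23.2
ee_pos: [565.3, 157.7, 62.3]
orientation: [3.141, -0.0, 1.384]
force: [-0.3, -0.4, -0.9]
finger_gap: 0.409
```

>>> play_rows:
  series: [0.2, 0, 0, -3, 0, 0.2, 0, 0, -6, 0, 0.2, 0, 0, -8, 0, 0.2, 0, 0, -10, 0]

```text
time_s: 23.6
ee_pos: [565.0, 157.7, 51.9]
orientation: [-3.141, 0.0, 1.384]
force: [0.3, 0.6, -0.9]
finger_gap: 0.412
```

>>> play_rows:
  series: [0.2, 0, 0, -1, 0, 0.2, 0, 0, -2, 0, 0.2, 0, 0, -3, 0, 0.2, 0, 0, -3, 0]

```text
time_s: 24.0
ee_pos: [565.0, 157.7, 49.1]
orientation: [-3.141, 0.0, 1.384]
force: [-0.1, 0.1, -1.5]
finger_gap: 0.404
```

>>> play_rows:
  series: [0.2, 0, 0, -1, 0, 0.2, 0, 0, -1.5, 0, 0.2, 0, 0, -1.5, 0]

```text
time_s: 24.3
ee_pos: [565.2, 157.7, 47.9]
orientation: [3.141, -0.0, 1.384]
force: [-0.5, -0.1, 0.3]
finger_gap: 0.41
```

>>> play_rows:
  series: [0.2, 0, 0, -0.5, 0, 0.2, 0, 0, -1, 0, 0.2, 0, 0, -1, 0]

```text
time_s: 24.6
ee_pos: [565.2, 157.7, 47.9]
orientation: [-3.141, 0.0, 1.384]
force: [-3.3, -0.7, 6.0]
finger_gap: 0.408
```

Home at the predicted height (47.9) with light contact. Release and retreat.

>>> play_rows:
  series: [0.45, 0, 0, 0, 0, 0.55, 0, 0, 0, 0, 0.62, 0, 0, 0, 0, 0.65, 0, 0, 0, 0, 0.65, 0, 0, 17, 0, 0.65, 0, 0, 50, 0, 0.65, 0, 0, 100, 0, 0.65, -20, -40, 130, 0]

```text
time_s: 25.4
ee_pos: [549.6, 122.6, 180.8]
orientation: [3.134, -0.003, 1.387]
force: [1.6, -1.0, 1.2]
finger_gap: 0.647
```

>>> play_rows:
  series: [0.65, -30, -45, 0, 0, 0.65, -60, -90, 0, 0, 0.65, -90, -130, 0, 0, 0.65, -90, -130, 0, 0]

```text
time_s: 25.8
ee_pos: [454.4, -12.1, 175.5]
orientation: [3.141, 0.001, 1.38]
force: [-0.1, -0.9, 0.0]
finger_gap: 0.651
```

```bash
python3 - <<'E'
from h import *
o=robot.get_obs(); print(o['ee_pos'],o['force'],o['time_s'])
im2,d2=shot('scene','s15'); im,d=shot('top','t15')
a=cv2.resize(im2[160:250,260:404],(800,500),interpolation=cv2.INTER_CUBIC)
cv2.imwrite('pics/v15.png',a[...,::-1])
cv2.imwrite('pics/v15s.png',im2[...,::-1])
cv2.imwrite('pics/v15t.png',cv2.resize(im[100:230,270:478],(800,500),interpolation=cv2.INTER_CUBIC)[...,::-1])
for n in ('top','scene'):
  for t in ['steel_tab','copper_tab','steel_collar','steel_plate','copper_plate','tape','tweezers']:
    print(n,t,[(np.round(r['at'],1),round(r['confidence'],2)) for r in robot.tip_of(t,n)[:2]])
W=cloud('top',d); m=(abs(W[...,0]-564)<33)&(abs(W[...,1]-156)<33); P=W[m]
for lo,hi in ((55,65),(38,47),(15,25)):
    q=P[(P[:,2]>lo)&(P[:,2]<hi)]; print(lo,hi,len(q),np.median(q,0) if len(q) else '')
E
```

```text
[454.37629726 -12.10182196 175.47769155] [-1.35706469e-01 -9.33635070e-01  7.58236475e-05] 25.8
top steel_tab [(array([553.5, 107.7,  39.5]), 0.85), (array([562.6, 156.8,  18.3]), 0.37)]
top copper_tab [(array([573.4, 210.3,  21. ]), 0.6), (array([ 556.8, -171.6,    3.2]), 0.51)]
top steel_collar [(array([566.6, 156.3,  59.9]), 0.68)]
top steel_plate [(array([564.4, 156.1,  42.4]), 0.86)]
top copper_plate [(array([561.9, 160.9,  19.1]), 0.38)]
top tape [(array([709.6,  29. ,   2.7]), 0.62), (array([ 556.5, -168.7,    2.9]), 0.18)]
top tweezers [(array([478.4,  12. ,   1.2]), 0.45), (array([569. , 159.2,  56.8]), 0.3)]
scene steel_tab [(array([555.7, 103.1,  40. ]), 0.83)]
scene copper_tab [(array([571.6, 213. ,  16.1]), 0.65), (array([576. , 209.7,  15.3]), 0.53)]
scene steel_collar [(array([563.9, 158.1,  60.4]), 0.86)]
scene steel_plate [(array([567.9, 150.2,  41.2]), 0.57)]
scene copper_plate [(array([563.2, 159.8,  20.3]), 0.57)]
scene tape [(array([706.7,  25.6,   2.2]), 0.76), (array([559.3, 161. ,  17. ]), 0.67)]
scene tweezers [(array([ 668. , -188.9,  143.3]), 0.73), (array([484.1,   9.6,   3.6]), 0.56)]
55 65 98 [565.59472004 155.04154334  58.96534634]
38 47 228 [561.7374918  158.20708513  41.76966421]
15 25 25 [534.69539336 161.6182738   19.30879855]
```

View pics/v15.png

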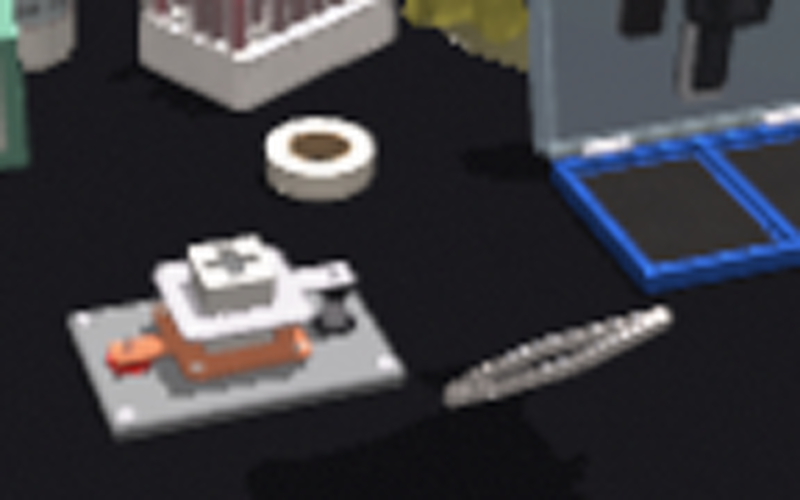

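View pics/v15t.png

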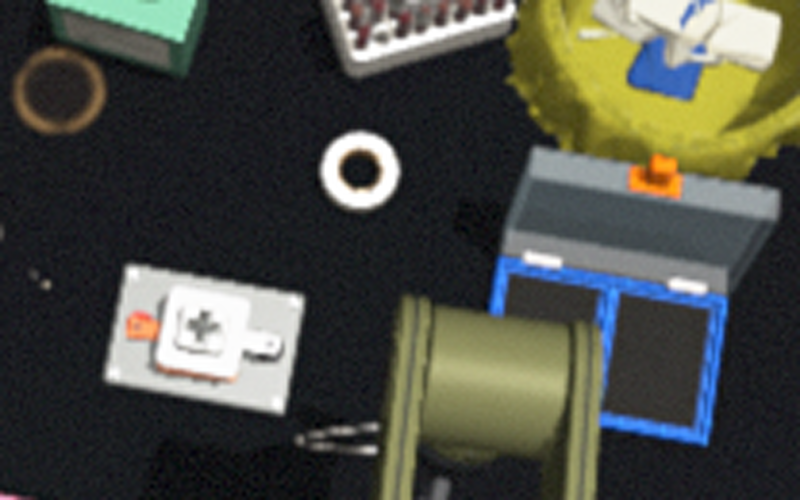

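View pics/v15s.png

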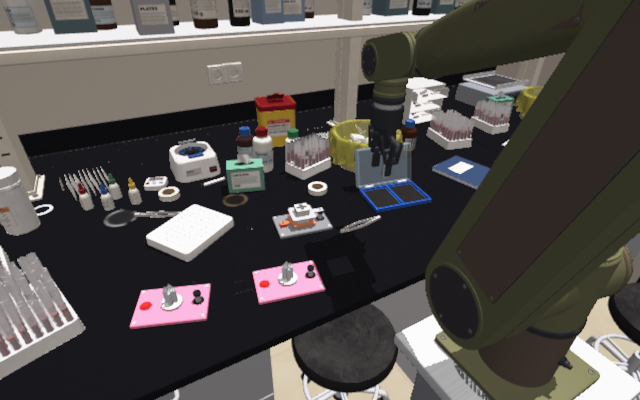

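The last pictures show both plates home on the grey cell: the copper tab is over red, the steel tab over black, the steel plate's top is at about 42 mm and its collar top at about 60 mm. The lid is at its stop, and the tape and forceps have not moved. I'm handing in.

```bash
python3 -c "
from plant import robot
print(robot.finish_job())"
```

```text
the job is handed in; nothing more can be done
None
```

The job is done and handed in at about 26 s of the 70 s allowed. No verdict was returned.

- **Lid:** I held it by the orange lug, swung it past upright and released it. It was leaning back and still open in the last pictures.
- **Copper plate:** I lowered it onto the grey cell's hub in small steps, with its tab over the red post. It touched down with about 5 N at the predicted height; I released it there.
- **Steel plate:** I lowered it the same way on top of the copper plate, with its tab over the black post. It touched down with about 6 N, also at the predicted height.
- **Final checks:** The top camera reads the steel plate's top at about 42 mm and its collar top at about 59 mm, against 42 and 60 mm expected. The detectors place the copper tab over the red post and the steel tab over the black post.
- **Tape and forceps:** They read within a few millimetres of where they started, which is about the detectors' accuracy. The arm did not go near either while low.
- **Disagreements:** The two cameras differ by about 2 mm on where the hub is. Some detector reports were plainly wrong, such as "tweezers" at the lid's lug and "tape" at the cell, and I set those aside after looking at the pictures.

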